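# Snap down the sprung lamp rest, prove it, and seat the white globe lamp

### The arm

A 6-joint arm with a two-finger parallel gripper is mounted at the origin on the work surface. World frame = base frame: x ahead of the robot, y to its left, z up, the work surface at z = 0. Lengths are in mm, angles in rad, forces in N, time in s.
With the tool pointing down it reaches from about 400 to 825 mm from the base axis. Payload 7 kg.
Tool frame: the origin (TCP) lies at the very end of the fingers, on their centre line; the grasp point (between the pads) lies 19 mm behind it; z points along the fingers, y is the direction in which the jaws open and shut (so a half turn about z gives the same grasp; the last joint's range is limited). The gripper opens to 88 mm and grips with 3 to 60 N. Pads are 19 mm wide; open, the fingers measure 130 mm over their backs; the gripper's body (78 mm by 193 mm) begins 47 mm behind the grasp point.
Start: joints at [-0.88, 0.359, 0.012, 0, -1.224, -0.288], TCP at [264.569, -620.966, 226.561] pointing down, gripper open.
Joint ranges: [-3.07, 3.07], [-1.43, 2.12], [-1.02, 1.25], [-3.03, 1.67], [-3.05, -0], [-3.03, 3.03]. Speed limits (rad/s): [2.39, 2.39, 3.01, 3.14, 3.14, 3.14].

### API

Orientations are given as a unit quaternion [x, y, z, w].
In Python, from plant import bot gives the robot as it stands. Calls block until the motion is done:
- bot.move_ptp(position, orientation): joint-space move of the TCP to a pose.
- bot.line_to(position, velocity=150, ori=None): straight line of the TCP; ori=None keeps the orientation; velocity is the mean speed in mm/s.
- bot.move_joints(angles): joint-space move.
- bot.move_gripper(opening, force=None): finger opening in mm; force is the grip in N (None keeps the last); returns when the fingers have stopped.
- bot.pause(seconds).
- bot.solve_ik(position, orientation): joint angles nearest the present ones, or None.
- bot.read_state(): the state.
- bot.camera(name): name is "scene" or "top" or "wrist"; returns the picture (400x640x3 uint8, red, green, blue); there is no depth.
- bot.get_calibration(name): a dict with "fx", "fy", "cx", "cy" (pixels), "view" (4x4, takes a point from world to camera coordinates); the wrist camera has in their place "T_tool_cam" (4x4, takes a point from camera to tool coordinates, whose origin is the TCP and whose axes are the flange's). Camera axes: x right, y up, looking along -z (the intrinsics and any distortion apply to the point x, -y, -z); pixel columns grow to the right and rows downward; lengths in mm; the calibration is good to about 2 mm. The wrist camera is an equidistant fisheye: a pixel r from the principal point sees the ray r / f radians off the axis. A picture is of the moment at which its call begins: read the wrist's pose just before it. get_calibration takes no time and is no camera call.
A pose or a line that the arm cannot do raises bot.Unreachable and nothing moves.
- bot.close_job(): hands the job in, once; it reports no verdict.
The state is a dict: "t": time; "joint_pos": joint angles; "qvel": joint speeds; "tau": joint torques, N m; "tcp_pos": TCP position; "eef_rot": TCP orientation; "contact_force": force on the tool from outside, world axes, zero at the start; "moment": the same for the moment, N m; "width": finger opening in mm.
Only numpy, scipy, OpenCV 4.12 (cv2) and the standard library are available. Lean on these libraries where they do the work, as an engineer would, in place of code of your own. Each camera call takes 0.05 s, during which the arm holds its last target. There are 200 camera calls.

### The job

Push the upright sprung arm of the lamp rest over by its red tab until it snaps down level, then press down on the red tab with a steady 10 N or so for a second to prove that it is bedded, never forcing it. Then gently set the white globe lamp upright in the arm's black cup, fully seated, and let go, leaving the amber lamp and the other things on the bench where they are.

Things in the scene. Friction and masses are not known exactly. Their poses are not given: they have to be found in the camera images.
- rest_arm (a joint): arm's hinge angle, rad: 1.65 = stowed, just past upright (start); 0 = level, working. Rigid stops; an over-centre spring holds it at either. Leaving 1.65 takes about 6 N square to the arm at the red tab (more nearer the hinge); the push fades to nothing near 0.85, then the arm runs ahead of the finger and snaps to 0. Keep the robot's force on the arm below 20 N
- rest_hinge (a point): point on the lamp rest's hinge axis, midway between its two grey cheeks, 60 mm above the bench. x points level along the way the arm lies when down, y along the hinge, z up. Dark steel base plate 130 x 100 x 16 mm, fixed; the cheeks reach 79 mm above the bench
- rest_tab (a point): centre of the push face of the red tab (38 mm along the arm, 34 wide, 12 thick) at the arm's end, 174 mm from the hinge axis, 6 mm off the arm's middle plane. z is square to the face: level, pointing away from the falling side when stowed, up when down; x runs along the arm away from the hinge. Arm down: face level, 66 mm above the bench
- rest_cup (a point): centre of the rim plane of the round black cup in the arm, 122 mm from the hinge axis, 10 mm off the arm's middle plane; cup 72 mm across outside, 58 inside, 12 deep. z points out of the cup: up when the arm is down, the rim then 70 mm above the bench
- white_lamp_mid (a point): white globe lamp (loose, 0.15-0.3 kg): point on its axis half-way up, 56 mm above its flat foot; z up. Ball of 80 mm diameter cut flat below (foot 44 mm across), black collar on top, 30 mm across, from 15 to 56 mm above this point, gripped across from above. Seated, the ball rests on the cup's rim and this point is 50 mm above the rim's centre
- amber_lamp_mid (a point): middle of the amber globe lamp of the same shape, to be left alone; the two lamps may have changed places
- cartons: stack of three white cartons, one piece, 80 x 80 x 90 mm, origin under its centre; leave alone
- pen_tray: clear tray of pens, 110 x 170 x 30 mm, origin under its centre; leave alone
- tape_roll: brown tape roll lying flat, 96 mm across, 48 mm high, origin under its centre; leave alone
- glue_jar: jar with red cap, 56 mm across, 85 mm high, origin under its centre; leave alone
- screwdriver: screwdriver lying on the bench; leave alone
Things that resemble listed ones, but are neither listed nor needed, are in the scene too. What is shaped like the part that bears white_lamp_mid but yellow is not meant.

How it is judged:
By the outcome, as a careful person would: the job done as asked, in the order asked, and still so for the second after the job is handed in, with the robot touching nothing.
It also fails if it takes over 67 s, if anything falls off the work surface, if the arm or the gripper's body presses on something with over 40 N, if the wrist force passes 120 N, or if a joint passes its speed limit or range.

## Working session

There is one attempt and no reset: what is moved stays moved. The work goes in short steps, each a Python script; the robot and the scene stay as the last script left them, time stands still between calls to the robot, and variables do not carry over. Pictures are saved under pics/ and viewed, about 8 in all and at most 12, crops included, and the job is handed in when it is done.

```bash
mkdir -p pics; ls; python3 - <<'E'
from plant import bot
import cv2,numpy as np
for n in("scene","top"):
    im=bot.camera(n);cv2.imwrite(f"pics/{n}0.png",im[:,:,::-1])
    c=bot.get_calibration(n);print(n,{k:(np.round(v,3).tolist()) for k,v in c.items()})
print(bot.get_calibration("wrist"));print(bot.read_state())
E
```

```text
pics
scene {'fx': 447.629, 'fy': 447.629, 'cx': 325.666, 'cy': 203.861, 'view': [[0.733, 0.68, 0.01, -382.563], [-0.47, 0.496, 0.73, 202.336], [0.491, -0.54, 0.683, -1612.659], [0.0, 0.0, 0.0, 1.0]]}
top {'fx': 480.124, 'fy': 480.124, 'cx': 322.125, 'cy': 201.585, 'view': [[-0.013, -1.0, -0.008, 21.048], [0.992, -0.014, 0.124, -559.448], [-0.124, -0.007, 0.992, -1654.342], [0.0, 0.0, 0.0, 1.0]]}
{'fx': 309.70691628693146, 'fy': 309.70691628693146, 'cx': 316.7626506337854, 'cy': 199.41741829691145, 'T_tool_cam': array([[ 3.53811653e-04,  9.67944464e-01,  2.51164069e-01,
         6.77774146e+01],
       [ 9.99999897e-01, -2.70696786e-04, -3.65466932e-04,
        -1.54497080e+00],
       [-2.85762387e-04,  2.51164172e-01, -9.67944460e-01,
        -1.58518340e+02],
       [ 0.00000000e+00,  0.00000000e+00,  0.00000000e+00,
         1.00000000e+00]])}
{'t': 0.1, 'joint_pos': array([-8.79911330e-01,  3.59347919e-01,  1.11199427e-02, -3.05161046e-04,
       -1.22409261e+00, -2.88110797e-01]), 'qvel': array([ 0.00115728, -0.00022499,  0.00150404,  0.00077222, -0.00010238,
       -0.00089121]), 'tau': array([-1.14677619e-03, -5.84162092e+01,  2.93754226e+01,  7.01545671e+00,
        1.02279894e-02, -5.04412742e-05]), 'tcp_pos': array([ 264.38143009, -620.5798982 ,  225.68257134]), 'eef_rot': array([-1.99977623e-01,  9.79800158e-01,  7.40084120e-04, -2.31724333e-04]), 'contact_force': array([-0.49453818, -0.48152312, -0.81749135]), 'moment': array([ 0.00730394, -0.01608003, -0.01258552]), 'width': 87.66565715563166}
```

View pics/scene0.png

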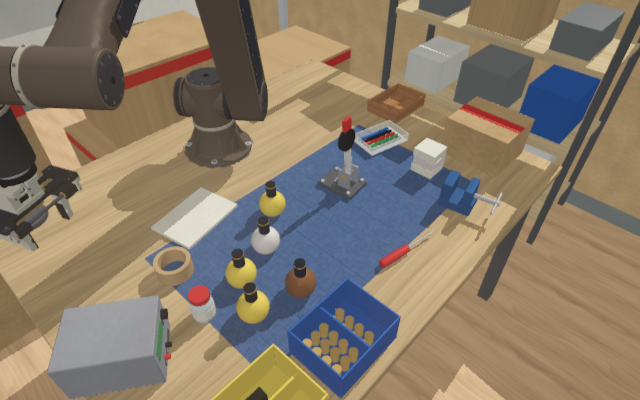

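View pics/top0.png

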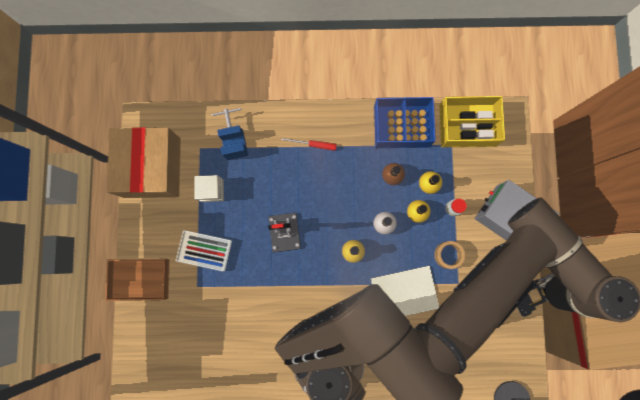

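The scene view shows the rest at (343,185) with the red tab at (347,124), and the white lamp at (265,238). In the top view the rest is at (285,232) and the white lamp at (385,223). Next I'll zoom in on the rest.

```bash
python3 - <<'E'
import cv2,numpy as np
a=cv2.imread("pics/scene0.png")[105:205,300:390];b=cv2.imread("pics/top0.png")[195:265,250:320]
a=cv2.resize(a,(432,480),interpolation=cv2.INTER_CUBIC);b=cv2.resize(b,(368,480)if 0 else (360,360),interpolation=cv2.INTER_CUBIC)
o=np.zeros((480,792,3),np.uint8);o[:,:432]=a;o[:360,432:]=b
cv2.imwrite("pics/z1.png",o)
E
cat > h.py <<'E'
import numpy as np,cv2
from plant import bot
from scipy.spatial.transform import Rotation as R
def ray(n,uv,st=None):
    c=bot.get_calibration(n);x=(uv[0]-c["cx"])/c["fx"];y=(uv[1]-c["cy"])/c["fy"]
    if n=="wrist":
        r=np.hypot(x,y);s=np.sin(r)/max(r,1e-9);d=np.array([x*s,-y*s,-np.cos(r)])
        T=np.eye(4);T[:3,:3]=R.from_quat(st["eef_rot"]).as_matrix();T[:3,3]=st["tcp_pos"];T=T@c["T_tool_cam"]
    else: d=np.array([x,-y,-1.]);T=np.linalg.inv(c["view"])
    d=T[:3,:3]@d;return T[:3,3],d/np.linalg.norm(d)
def plane(n,uv,z,st=None):
    o,d=ray(n,uv,st);return o+d*(z-o[2])/d[2]
def tri(a,b):
    (o1,d1),(o2,d2)=a,b;A=np.stack([d1,-d2],1);s=np.linalg.lstsq(A,o2-o1,rcond=None)[0]
    p,q=o1+s[0]*d1,o2+s[1]*d2;return (p+q)/2,np.linalg.norm(p-q)
def proj(n,p):
    c=bot.get_calibration(n);q=c["view"]@np.append(p,1);return np.array([c["cx"]-c["fx"]*q[0]/q[2],c["cy"]+c["fy"]*q[1]/q[2]])
E
python3 - <<'E'
from h import *
print("base top z16",plane("top",(285,232),16),"scene",plane("scene",(342,183),16))
print("tab",tri(ray("scene",(347.5,124)),ray("top",(278,226))))
print("white ball",tri(ray("scene",(265,240)),ray("top",(385,223))))
E
```

```text
base top z16 [455.68196121 145.9876587   16.        ] scene [461.72965503 142.40641841  16.        ]
tab (array([462.39930885, 150.47344459, 236.76122546]), np.float64(4.932855314545828))
white ball (array([ 481.40018413, -205.14795431,   34.70042161]), np.float64(0.9165510567592476))
```

View pics/z1.png

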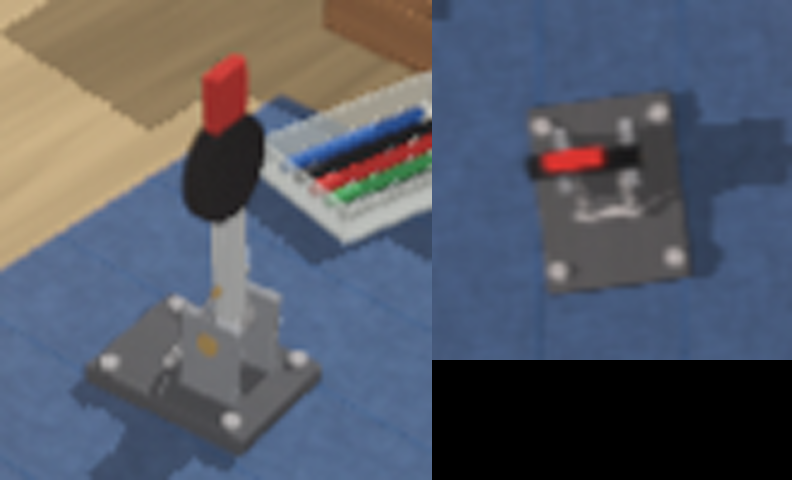

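```bash
python3 - <<'E'
from h import *
s=cv2.imread("pics/scene0.png");t=cv2.imread("pics/top0.png")
def mask(im,box,kind):
    u0,v0,u1,v1=box;r=im[v0:v1,u0:u1].astype(int);b,g,rr=r[...,0],r[...,1],r[...,2]
    m=(rr>110)&(rr>2*g) if kind=="red" else r.max(2)<50
    y,x=np.nonzero(m);return np.array([x.mean()+u0,y.mean()+v0]),m.sum(),(x.min()+u0,x.max()+u0,y.min()+v0,y.max()+v0)
for n,im,bx in(("scene",s,(335,112,358,155)),("top",t,(265,220,296,236))):
    for k in("red","blk"):print(n,k,mask(im,bx,k))
f=lambda u,v:(300+u/4.8,105+v/4.8)
for nm,p,z in(("near cheek top L",(182,305),79),("near cheek top R",(240,340),79),("far cheek top R",(280,297),79)):print(nm,plane("scene",f(*p),z).round(1))
g=lambda u,v:(250+(u-432)/5.143,195+v/5.143)
# base corners
B=[plane("top",g(*p),16)for p in((530,105),(668,92),(688,280),(548,293))];print(np.round(B,1));c=np.mean(B,0);print("centre",c)
B2=[plane("scene",f(*p),16)for p in((87,368),(240,445),(320,372),(172,300))];print("scene corners",np.round(B2,1),np.mean(B2,0))
ex=(B[0]+B[1]-B[2]-B[3]);ex/=np.linalg.norm(ex);print("ex",ex)
for n in("scene","top"):print(n,"cam",np.linalg.inv(bot.get_calibration(n)["view"])[:3,3])
E
```

```text
scene red (array([346.28070175, 124.02631579]), np.int64(114), (np.int64(342), np.int64(350), np.int64(116), np.int64(132)))
scene blk (array([346.39516129, 140.13306452]), np.int64(248), (np.int64(339), np.int64(354), np.int64(129), np.int64(150)))
top red (array([276.88, 225.58]), np.int64(50), (np.int64(271), np.int64(282), np.int64(223), np.int64(228)))
top blk (array([284.        , 225.75757576]), np.int64(33), (np.int64(269), np.int64(290), np.int64(223), np.int64(229)))
near cheek top L [453.5 129.   79. ]
near cheek top R [504.4 127.9  79. ]
far cheek top R [494.6 179.7  79. ]
[[515.3 202.4  16. ]
 [523.  107.1  16. ]
 [393.6  94.2  16. ]
 [386.1 190.   16. ]]
centre [454.50691172 148.42760716  16.        ]
scene corners [[401.   93.9  16. ]
 [526.7 106.4  16. ]
 [518.2 199.5  16. ]
 [393.4 188.6  16. ]] [459.8407993  147.11621828  16.        ]
ex [0.99528781 0.09696477 0.        ]
scene cam [1168.19641393 -711.43006442  957.67897236]
top cam [ 349.41910017    2.20143018 1711.19034681]
```

```bash
cat >> h.py <<'E'
H=np.array([477.,150.,60.]);PSI=.095
EX=np.array([np.cos(PSI),np.sin(PSI),0]);EZ=np.array([0,0,1.])
Q=[-np.sin(PSI/2),np.cos(PSI/2),0,0]
F=lambda:np.mean([(bot.pause(.02),bot.read_state()["contact_force"])[1] for _ in range(4)],0)
def say(*a):s=bot.read_state();print(*a,"t%.1f"%s["t"],"tcp",s["tcp_pos"].round(1),"F",s["contact_force"].round(1),"w%.1f"%s["width"])
E
python3 - <<'E'
from h import *
bot.move_gripper(0,20);say("closed")
bot.move_ptp(H-52*EX+168*EZ,Q);say("pre")
F0=F();s0=F()
# creep to contact
for u in np.arange(-44,-14,2.):
    bot.line_to(H+u*EX+168*EZ,20)
    f=F()-F0
    if f[:2]@EX[:2]<-2.5: break
print("contact u",u,f);say()
cv2.imwrite("pics/w_push.png",bot.camera("wrist")[:,:,::-1])
E
```

```text
closed t1.5 tcp [ 264.6 -621.   226.6] F [-0.1  0.2 -0.3] w0.2
pre t4.3 tcp [425.5 144.8 228. ] F [-0.4  0.8  0.2] w0.6
contact u -30.0 [-5.57679372 -0.04772657  3.0075488 ]
t7.2 tcp [446.5 147.  227.9] F [-6.2  1.4  3.6] w0.4
```

```bash
python3 - <<'E'
from h import *
for th in(1.5,1.3,1.1,.95,.8,.68):
    d=174*np.array([np.cos(th),np.sin(th)])+6*np.array([-np.sin(th),np.cos(th)])
    bot.line_to(H+(d[0]-9.5)*EX+(d[1]-2)*EZ,50);say(th)
bot.line_to(bot.read_state()["tcp_pos"]+[0,0,40],150)
# above tab for the press, also look at rest
bot.line_to(H+174*EX+80*EZ,150);bot.pause(.2)
s=bot.read_state();cv2.imwrite("pics/w1.png",bot.camera("wrist")[:,:,::-1]);np.savez("w1.npz",**s);say()
E
```

```text
1.5 t8.0 tcp [473.2 149.3 231.5] F [-5.3 -0.6 -2.6] w0.9
1.3 t8.8 tcp [508.1 153.1 227.4] F [-4.2  1.6 -0.7] w0.6
1.1 t9.7 tcp [540.9 156.  215.8] F [-1.4  1.   0.8] w0.8
0.95 t10.3 tcp [563.5 158.  202.7] F [0.1 0.6 0.3] w0.1
0.8 t11.0 tcp [584.  160.1 186.8] F [-0.  -0.3  0.6] w0.4
0.68 t11.6 tcp [598.5 161.5 171.7] F [-1.1  0.5  0.4] w0.2
t13.0 tcp [650.3 166.7 141.2] F [ 0.7  0.4 -0.3] w0.1
```

View pics/w1.png

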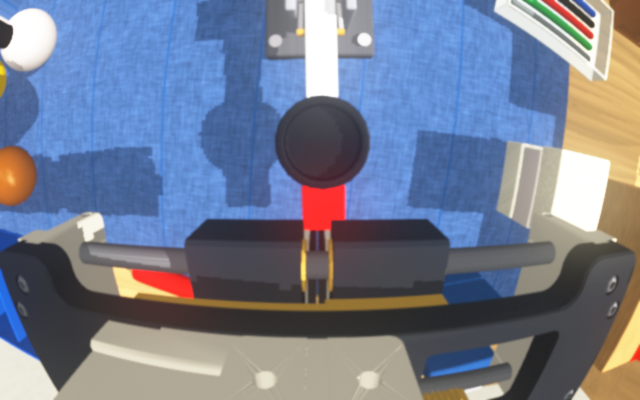

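The arm is down. The cup rim is centred near (322,141) and the red tab lies at u 303–345, below the closed fingers.

```bash
python3 - <<'E'
from h import *
st=np.load("w1.npz");im=cv2.imread("pics/w1.png")
m=(im.max(2)<62).astype(np.uint8);m[188:]=0;m[:,:265]=0;m[:,380:]=0
n,l,s,c=cv2.connectedComponentsWithStats(m);i=1+s[1:,4].argmax();print(s[i],c[i])
cn=max(cv2.findContours((l==i).astype(np.uint8),0,1)[0],key=cv2.contourArea)
P=np.array([plane("wrist",p[0],70,st)[:2] for p in cv2.convexHull(cn)])
(x,y),r=cv2.minEnclosingCircle(P.astype(np.float32));print("cup",x,y,"diam",2*r,"exp",H+122*EX)
A=np.c_[2*P,np.ones(len(P))];q=np.linalg.lstsq(A,(P**2).sum(1),rcond=None)[0];print("fit",q[:2],2*np.sqrt(q[2]+q[0]**2+q[1]**2))
for uv in((303,208),(345,208)):print("tab edge",plane("wrist",uv,66,st))
for uv in((305,85),(340,85)):print("arm edge",plane("wrist",uv,60,st))
E
```

```text
[341 133  21  39 305] [351.81967213 154.12131148]
cup 604.119140625 187.26522827148438 diam 30.475126266479492 exp [598.44988892 161.57257457  60.        ]
fit [604.35614915 187.10557897] 21.342851866549996
tab edge [651.9713376 154.5835668  66.       ]
tab edge [648.83625755 187.51440787  66.        ]
arm edge [556.72866764 147.31964951  60.        ]
arm edge [554.05389992 173.87592039  60.        ]
```

```bash
python3 - <<'E'
from h import *
st=np.load("w1.npz");im=cv2.imread("pics/w1.png").astype(int)
print(im[142,270:380:6].tolist())
for th in(70,80,95):
    m=((im.max(2)<th)&(im[...,0]-im[...,2]<25)).astype(np.uint8);m[185:]=0;m[:80]=0;m[:,:265]=0;m[:,380:]=0
    m=cv2.morphologyEx(m,cv2.MORPH_OPEN,np.ones((3,3)))
    n,l,s,c=cv2.connectedComponentsWithStats(m);i=1+s[1:,4].argmax()
    cn=max(cv2.findContours((l==i).astype(np.uint8),0,1)[0],key=cv2.contourArea)
    hp=cv2.convexHull(cn)[:,0];hp=hp[hp[:,1]<183]
    P=np.array([plane("wrist",p,70,st)[:2] for p in hp])
    A=np.c_[2*P,np.ones(len(P))];q=np.linalg.lstsq(A,(P**2).sum(1),rcond=None)[0];print(th,s[i],"fit",q[:2],2*np.sqrt(q[2]+q[0]**2+q[1]**2))
# press
F0=F();print("F0",F0)
T=H+174*EX
bot.line_to(T+20*EZ,80)   # z=80
z=80
while z>58:
    z-=1 if z>70 else .5
    bot.line_to([T[0],T[1],z],15);f=F()-F0
    if f[2]>1.5:print(z,f.round(1))
    if f[2]>8:break
say()
t0=bot.read_state()["t"];fs=[]
while bot.read_state()["t"]<t0+1.0:
    fs.append((F()-F0)[2])
print(np.round(fs,1));say()
E
```

```text
[[153, 100, 73], [75, 57, 54], [75, 65, 67], [72, 61, 63], [69, 59, 63], [69, 60, 64], [69, 60, 65], [70, 60, 67], [70, 61, 67], [70, 60, 68], [71, 61, 68], [71, 60, 67], [64, 54, 61], [64, 52, 57], [65, 52, 56], [59, 46, 48], [78, 65, 67], [215, 146, 106], [212, 143, 103]]
70 [ 277  122   86   56 1877] fit [599.88797395 162.41656775] 62.969392030099115
80 [ 276  107   91   76 5207] fit [601.00996783 163.49373336] 65.50583926619333
95 [ 276   99   92   86 6456] fit [599.77607663 164.34858032] 68.3561711986899
F0 [ 0.08832943 -0.15020767 -0.27147467]
66.0 [-0.7 -0.2  2.4]
65.5 [-2.2 -0.   5.7]
65.0 [-3.4 -0.3  8.5]
t20.3 tcp [650.3 166.5  66.1] F [-3.1 -0.6  7.6] w0.7
[8.8 8.5 8.7 8.9 8.7 8.1 8.7 8.7 8.7 8.4 8.7 8.6 8.4 8.9 8.5]
t21.3 tcp [650.4 166.6  66.1] F [-3.7 -0.5  9.1] w0.3
```

```bash
python3 - <<'E'
from h import *
p=H+174*EX;bot.line_to([p[0],p[1],64.7],15)
print([(F())[2].round(1) for _ in range(13)])
bot.line_to([p[0],p[1],200],200)
bot.move_gripper(60)
L=np.array([481,-205,0.])
bot.move_ptp(L+[-15,0,190],Q);bot.pause(.2)
s=bot.read_state();im=bot.camera("wrist");np.savez("w2.npz",**s);cv2.imwrite("pics/w2.png",im[:,:,::-1]);say()
t=bot.camera("top")[:,:,::-1];sc=bot.camera("scene")[:,:,::-1];cv2.imwrite("pics/t2.png",t);cv2.imwrite("pics/s2.png",sc)
o=np.zeros((560,800,3),np.uint8);o[:400,:640]=im[:,:,::-1];o[400:,:240]=cv2.resize(t[155:255,205:310],(240,160));
o[400:,240:560]=cv2.resize(sc[90:200,330:490],(320,160));cv2.imwrite("pics/z2.png",o)
E
```

```text
[np.float64(10.1), np.float64(9.9), np.float64(10.0), np.float64(10.1), np.float64(10.2), np.float64(10.2), np.float64(10.0), np.float64(10.2), np.float64(10.0), np.float64(10.6), np.float64(10.1), np.float64(9.9), np.float64(9.6)]
t26.1 tcp [ 466.5 -204.5  189.9] F [-0.2  0.   0.3] w59.7
```

View pics/z2.png

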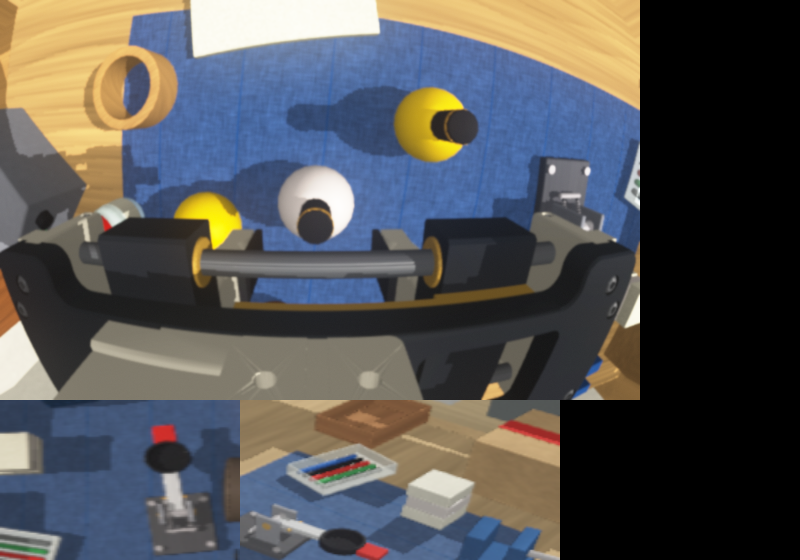

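Wrist view: the white ball is centred near (316,204), its collar top is near (316,228), and the fingers straddle it. The insets show the arm level with the tab, and the cup and other items clear. Now I'll compute the positions of the lamp and the cup.

```bash
python3 - <<'E'
from h import *
st=np.load("w2.npz");im=cv2.imread("pics/w2.png").astype(int)
w=((im.min(2)>120)&(im.max(2)-im.min(2)<40)).astype(np.uint8);w[:160]=0;w[245:]=0;w[:,:270]=0;w[:,365:]=0
ys,xs=np.nonzero(w);hull=cv2.convexHull(np.c_[xs,ys].astype(np.int32))[:,0];hull=hull[hull[:,1]<225]
D=np.array([ray("wrist",p,st)[1] for p in hull]);o=ray("wrist",hull[0],st)[0]
# cone fit: D@a = const
a=np.linalg.lstsq(D,np.ones(len(D)),rcond=None)[0];ca=1/np.linalg.norm(a);a*=ca
print("hull",hull.min(0),hull.max(0),"ball",o+a*(33.4-o[2])/a[2],"by size",o+a*40/np.sqrt(1-ca**2))
k=(im.max(2)<70).astype(np.uint8);k[:190]=0;k[246:]=0;k[:,:285]=0;k[:,350:]=0
ys,xs=np.nonzero(k);print("collar u",xs.min(),xs.max(),"v",ys.min(),ys.max());print("collar top far edge",plane("wrist",(xs.mean(),ys.max()),112,st),"mid col",[plane("wrist",(xs.mean(),v),112,st).round(1) for v in(226,230)])
for n,f,b in(("top","t2",(268,168,290,190)),("scene","s2",(365,165,395,187))):
    i=cv2.imread(f"pics/{f}.png").astype(int)[b[1]:b[3],b[0]:b[2]];m=i.max(2)<58;ys,xs=np.nonzero(m)
    print(n,m.sum(),xs.min()+b[0],xs.max()+b[0],ys.min()+b[1],ys.max()+b[1]);c=((xs.min()+xs.max())/2+b[0],(ys.min()+ys.max())/2+b[1]);print(plane(n,c,66))
    r=cv2.imread(f"pics/{f}.png").astype(int)[150:200,260:420];mm=(r[...,2]>110)&(r[...,2]>2*r[...,1]);mm[:, :]&=True
    yy,xx=np.nonzero(mm);near=abs(xx+260-c[0])<40;print("red",near.sum(),plane(n,(xx[near].mean()+260,yy[near].mean()+150),66))
E
```

```text
hull [279 165] [354 221] ball [ 484.86071158 -204.77215009   33.4       ] by size [ 485.27940832 -204.73419941   31.84924734]
collar u 299 331 v 200 242
collar top far edge [ 496.9926082  -204.79498427  112.        ] mid col [array([ 483.1, -206.1,  112. ]), array([ 486.5, -205.8,  112. ])]
top 125 269 287 182 189
[614.26418773 165.44982094  66.        ]
red 104 [648.94147493 172.14634999  66.        ]
scene 134 370 391 179 186
[583.68549516 180.54382737  66.        ]
red 121 [649.15497929 168.66789829  66.        ]
```

```bash
python3 - <<'E'
from h import *
L=np.array([484,-205.]);C=np.array([599,165.])
bot.line_to([*L,130],150);bot.line_to([*L,78],80);F1=F()
bot.move_gripper(20,15);say("grip");
bot.line_to([*L,100],60);bot.line_to([*L,220],200);bot.pause(.1);print("weight",F()-F1);say()
bot.line_to([*C,220],250)
s=bot.read_state();cv2.imwrite("pics/w3.png",bot.camera("wrist")[:,:,::-1]);np.savez("w3.npz",**s)
bot.line_to([*C,152],120);bot.pause(.3);F0=F();say("above")
z=152
while z>139:
    z-=1;bot.line_to([*C,z],15);f=F()-F0
    if abs(f).max()>.8:print(z,f.round(1))
    if f[2]>2.5:break
say("down")
sc=bot.camera("scene")[:,:,::-1];t=bot.camera("top")[:,:,::-1];w=bot.camera("wrist")[:,:,::-1]
o=np.zeros((560,760,3),np.uint8);o[:400,:640]=w;o[400:,:240]=cv2.resize(t[155:255,205:310],(240,160));o[400:,240:560]=cv2.resize(sc[90:200,330:490],(320,160));cv2.imwrite("pics/z3.png",o)
E
```

```text
grip t28.3 tcp [ 484. -205.   78.] F [0.  0.5 0.5] w30.0
weight [-1.08462327  0.15562931 -3.58702305]
t29.7 tcp [ 483.2 -204.8  218.3] F [-0.3 -0.8 -3.2] w29.4
above t32.5 tcp [599.1 165.1 152.4] F [-0.   0.4 -2.4] w29.6
142 [-1.6  0.8  5.6]
down t35.7 tcp [599.2 165.2 142.5] F [-1.8  1.2  2.6] w30.0
```

View pics/z3.png

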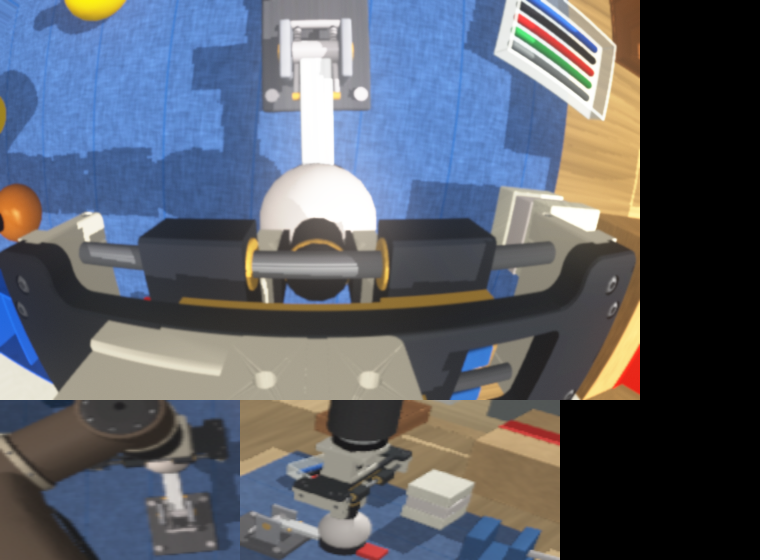

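The lamp met the cup rim at TCP z 142, which is the seated height, and it looks upright over the cup. Releasing it.

```bash
python3 - <<'E'
from h import *
C=np.array([599,165.])
bot.line_to([598.5,165.2,142.2],10);bot.move_gripper(36);bot.pause(.3);bot.move_gripper(60);say("open")
bot.line_to([*C,215],100);say()
bot.line_to([480,120,260],200);bot.move_ptp([430,-160,260],Q);bot.pause(.3);say()
sc=bot.camera("scene")[:,:,::-1];t=bot.camera("top")[:,:,::-1]
cv2.imwrite("pics/s4.png",sc);cv2.imwrite("pics/t4.png",t)
o=np.zeros((500,800,3),np.uint8);o[:,:500]=cv2.resize(sc[80:205,300:425],(500,500),interpolation=cv2.INTER_CUBIC);o[:360,500:]=cv2.resize(t[150:270,230:330],(300,360),interpolation=cv2.INTER_CUBIC)
cv2.imwrite("pics/z4.png",o)
# white ball and collar
m=(sc[165:235,335:400].min(2)>110)
def cen(im,b,f):
    u0,v0,u1,v1=b;ys,xs=np.nonzero(f(im[v0:v1,u0:u1].astype(int)));return xs.min()+u0,xs.max()+u0,ys.min()+v0,ys.max()+v0
M=np.array([599,165,120.])
for n in("scene","top"):
    print(n,"pred mid",proj(n,M).round(1),"ball",proj(n,M-[0,0,22.6]).round(1),"collar top",proj(n,M+[0,0,56]).round(1))
E
```

```text
open t37.4 tcp [598.5 165.2 142.2] F [-0.3  0.3 -0.5] w60.0
t38.3 tcp [598.6 164.9 214.3] F [-0.6 -0.  -1. ] w60.2
t40.5 tcp [ 430.4 -159.3  259.9] F [-0.4 -0.6 -0.2] w60.1
scene pred mid [383.1 173.4] ball [382.4 179.2] collar top [385.  158.2]
top pred mid [276.5 187.5] ball [277.2 188.5] collar top [274.8 184.8]
```

View pics/z4.png

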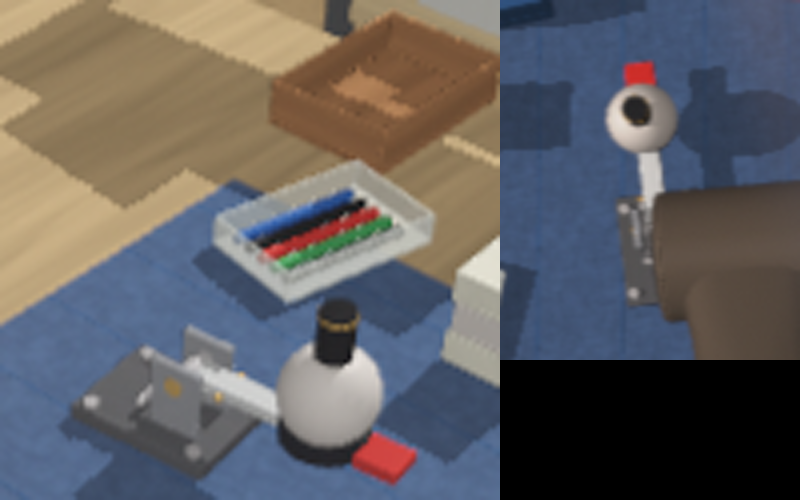

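Ball at scene (382.5,178) and collar top at (384.5,157.5), each within 1 px of the predicted seated, upright pose. Handing in.

```bash
python3 -c "
from plant import bot
print(bot.close_job(),bot.read_state()['t'])"
```

```text
the job is handed in; nothing more can be done
the job is handed in; nothing more can be done
```

The arm of the lamp rest is down and tested, and the white lamp stands seated in its cup; I handed the job in at about 41 s of the 67 allowed.

- **Arm:** I pushed it over by the red tab and it snapped level. The push read about 6 N sideways at first contact and faded to nothing on the way over.
- **Press test:** I held about 8.6 N on the tab for 1 s, then about 10 N for another second. The tab stayed at 66 mm, its correct height when down.
- **Lamp:** I gripped the white lamp by its collar and lowered it until it touched the cup at the height expected for full seating. The largest contact reading was about 6 N. I let go and moved the gripper clear.
- **Last check:** In the scene camera the ball and collar were within about 1 pixel of the predicted seated, upright pose. The last picture shows the arm still level.

**Less certain:**
- **Cup and tab position:** The wrist and top cameras put these about 3–5 mm further to the left (y) than my first estimate, so I placed the lamp at a blended position. My attempt to check the cup position in the fixed cameras failed because the image crops missed it.
- **Other objects:** I did not measure the other things on the bench again. The robot was never sent near them, and no unexpected contact showed in the force readings.

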